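# Level the rocking balance in the sample lab

### The arm

A 7-joint arm with a two-finger parallel gripper is mounted at the origin on the work surface. World frame = base frame: x ahead of the robot, y to its left, z up, the work surface at z = 0. Lengths are in m, angles in rad, forces in N, time in s.
With the tool pointing down it reaches from about 0.425 to 0.875 m from the base axis. Payload 4.7 kg.
Tool frame: the origin (TCP) lies midway between the tips of the shut fingers; the grasp point (between the pads) lies ctrl.grasp_offset behind it (ctrl.grasp_offset is the distance from the TCP to the grasp point, in m); z points along the fingers, y is the line along which they close (so a half turn about z gives the same grasp; the last joint's range is limited). The gripper opens to 87 mm and grips with 3 to 60 N. Pads are 19 mm wide; open, the fingers measure 117 mm over their backs; the gripper's body (75 mm by 190 mm) begins 51 mm behind the grasp point.
Start: joints at [1.132, 0.321, -0.07, 1.45, 0.023, 1.371, -0.057], TCP at [0.284, -0.585, 0.223] pointing down, gripper open.
Joint ranges: [-2.86, 2.86], [-0.3, 2.09], [-1.38, 1.24], [0.06, 2.45], [-1.56, 4.7], [0.09, 2.05], [-2.69, 2.69]. Speed limits (rad/s): [2.57, 2.57, 3.14, 3.14, 3.14, 3.14, 3.14].

### API

Orientations are given as a rotation vector (axis times angle).
In Python, from bench import ctrl gives the robot as it stands. The module is installed in compiled form; this text tells all that it offers.
- The arm moves only by the tool jog_arm, never from a script. Its argument "moves" is one flat list of numbers, 7 for each row, row after row: the shift along the tool's x, y, z in units of 30 cm (1.0 is 30 cm), then the turn, a rotation vector about the tool's x, y, z in units of 60 degrees (1.0 is 60 degrees), then the gripper's target within -1 to 1 (fully open at 1, half-way at 0, shut at -1). In form: [x, y, z, wx, wy, wz, fingers, x, y, z, wx, wy, wz, fingers, ...]. A call has exactly 8 rows; each row is the pose to reach, as a shift and turn from the pose commanded when the call began, along the tool's axes at that moment; what a row does not reach only later rows make up. A row lasts 1/8 s, in which the tool goes at most 62.5 mm and 10.7 degrees, less where a joint would pass 70% of its speed; a pose out of reach is approached as far as the arm can. A call with a number of a shift or a turn outside -1 to 1 is refused whole. A call with a gripper value outside its range is refused whole. The fingers move at their own pace and stop on an object; "newtons" is the grip in N (left out, the last holds). Time passes only in rows, so rows that repeat a pose let the fingers close, or fill a call up. It gives the time, the measured TCP pose, the force, the opening and the grip force at its end, in the units of the state.
- ctrl.get_state(): the state, without advancing time (a new reading comes with each control period).
- ctrl.get_image(name): name is "scene" or "top"; returns a dict with "pixels" (384x512x3 uint8, red, green, blue), "fx", "fy", "cx", "cy" (pixels), "dist" ([k1, k2, p1, p2, k3] as OpenCV has them; the pictures are not rectified), "xyz" and "rotation" of the camera in the world. Camera axes: x right, y up, looking along -z (the intrinsics and any distortion apply to the point x, -y, -z); pixel columns grow to the right and rows downward; lengths in m; the calibration is good to about 2 mm. A picture is of the moment at which its call begins. There is no depth.
- ctrl.close_job(): hands the job in; it is judged then, once.
The state is a dict: "time": time; "joint_positions": joint angles; "qd": joint speeds; "joint_torque": joint torques, N m; "position": TCP position; "tool_rot": TCP orientation; "ft_force": force on the tool from outside, world axes, zero at the start; "torque": the same for the moment, N m; "grip_width": opening from 0.0 (shut) to 1.0 (fully open); "grip_force": force on a finger pad.
Only numpy, scipy, OpenCV 4.12 (cv2) and the standard library are available. Lean on these libraries where they do the work, as an engineer would, in place of code of your own. Each camera call takes 0.05 s, during which the arm holds its last target. There are 200 camera calls.

### The job

The laboratory balance rocks: its base stands on four screw feet, and one of them is screwed too far up, its T-handle standing higher over the plate than the other three and turned out of line. Screw that foot down (clockwise from above) until its T-handle points straight outwards from the centre like the others and the base stands level and firm on all four feet. Leave the balance where it stands, and do not disturb the tube rack.

Things in the scene. Friction and masses are not known exactly. Their poses are not given: they have to be found in the camera images.
- base: Loose balance, 1.8-3 kg: 190 mm square plate, top 36 mm over the bench, with a round pan (96 mm wide, top at 71 mm) amid it. Four screw feet with T-handles, 75 mm from the centre along x and y; the one at +x +y is adjustable, the others are locked. Origin: centre, at the pads' undersides; z up, x and y along the sides. Any yaw. At first it leans 3 to 4.5 deg towards the adjustable foot.
- foot_grip (a point): Middle of the adjustable foot's T-handle, on the screw axis, always about 72 mm above the bench (the foot stands on it; the plate climbs the screw). The handle is an upright black bar 44 mm long (along x here), 12 mm thick (along y: pinch so) and 30 mm high, from 18 mm below to 12 mm above this point, on a 10 mm stem. The cell under the pan is 58 mm away.
- foot_screw (a joint): Screw angle of the adjustable foot, rad, growing clockwise seen from above, which lowers the foot 6 mm per rad (steep thread; stays where left; takes about 0.2 N m). At 0 the T-handle points straight out along the plate's diagonal and all four feet are level. Starts between -1.35 and -0.9 (foot too high); can be over-turned to 0.6, where the base rocks again.
- rack: Bystander: magenta tube rack with white-capped tubes, 110 x 190 mm, 57 mm high, loose on the bench to one side of the balance. Origin at the centre of its underside.

How it is judged:
At the end, for the whole second after the job is handed in: The adjustable foot's T-handle is within 15 degrees (0.26 rad) of pointing straight outwards, so that the foot is within 1.6 mm of the right height; the base is level within 1 degree, at rest, and within 40 mm of where it stood (value of joint foot_screw between -0.26 and 0.26 rad and angle between base's own z axis and vertical below 0.018 rad and distance of base from where it was at the start of the episode below 0.04 m and linear speed of base below 0.01 m/s and angular speed of base below 0.05 rad/s); the robot touches nothing.
It fails at once if the tube rack is pushed more than 30 mm (distance of rack from where it was at the start of the episode above 0.03 m).
It fails at once if the base is tipped or lifted (leans more than 8 degrees) (angle between base's own z axis and vertical above 0.14 rad).
It also fails if it takes over 32 s, if anything falls off the work surface, if the arm or the gripper's body presses on something with over 40 N, if the wrist force passes 120 N, or if a joint passes its speed limit or range.

## Working session

There is one attempt and no reset: what is moved stays moved. The work goes in short steps, Python scripts to look and compute and a tool call to move; the robot and the scene stay as the last step left them, time stands still between calls to the robot, and variables do not carry over. Pictures are saved under pics/ and viewed, at most 10 in all, crops included, and the job is handed in when it is done.

Besides the shell and the picture viewer there is one more tool, called after "Call:" by a JSON object that holds its "fn" and its "kwargs", one argument or row to a line. jog_arm: Moves the arm, as the interface text tells. Its arguments: {"type":"object","properties":{"moves":{"type":"array"},"newtons":{"type":"number"}},"required":["moves"]}

```bash
mkdir -p pics; cat > h.py <<'E'
import numpy as np, cv2
from scipy.spatial.transform import Rotation as R
from bench import ctrl
def rotm(r):
    r=np.array(r,float); return r if r.shape==(3,3) else (R.from_rotvec(r).as_matrix() if r.shape==(3,) else R.from_quat(r).as_matrix())
def shot(n,f):
    im=ctrl.get_image(n); cv2.imwrite('pics/'+f,cv2.cvtColor(im['pixels'],cv2.COLOR_RGB2BGR)); return im
def K(im): return np.array([[im['fx'],0,im['cx']],[0,im['fy'],im['cy']],[0,0,1]])
def ray(im,uv,z):
    p=cv2.undistortPoints(np.array(uv,float).reshape(-1,1,2),K(im),np.array(im['dist'],float)).reshape(-1,2)
    d=np.c_[p[:,0],-p[:,1],-np.ones(len(p))]@rotm(im['rotation']).T
    c=np.array(im['xyz']); return c+d*((z-c[2])/d[:,2])[:,None]
def proj(im,P):
    q=(np.array(P,float).reshape(-1,3)-im['xyz'])@rotm(im['rotation'])
    return cv2.projectPoints(q*[1,-1,-1],np.zeros(3),np.zeros(3),K(im),np.array(im['dist'],float))[0].reshape(-1,2)
E
python3 - <<'E'
from h import *
for n in('top','scene'):
    im=shot(n,n+'0.png'); print(n,im['xyz'],im['rotation'],im['fx'],im['dist'])
s=ctrl.get_state(); print(s,ctrl.grasp_offset)
E
```

```text
top [0.28662431 0.0188258  1.41000857] [ 0.14095487 -0.1693827  -1.56303584] 447.41403809032846 [-0.10149955  0.          0.          0.          0.        ]
scene [ 1.4630269  -0.2447657   0.88921733] [0.73757862 0.5418688  1.22153067] 438.30650558669794 [-0.11532361  0.          0.          0.          0.        ]
{'time': 0.1, 'joint_positions': array([ 1.13207121,  0.32174453, -0.07012235,  1.45155227,  0.02259841,
        1.37079488, -0.05687791]), 'qd': array([-0.00108011, -0.00145311, -0.00085773, -0.00369266, -0.0003766 ,
       -0.00149508,  0.0004674 ]), 'joint_torque': array([ 1.24747480e-04, -4.92569911e+01, -4.05487949e-01, -3.13398600e+01,
       -6.42043306e-02,  3.95285001e-02,  5.07692721e-05]), 'position': array([ 0.28414166, -0.58405544,  0.22157437]), 'tool_rot': array([-3.05977669e+00, -7.04994963e-01,  7.24393404e-04]), 'ft_force': array([ 0.77672225,  0.87155518, -0.19656517]), 'torque': array([ 0.02456414, -0.03033603,  0.01619791]), 'grip_force': 0.0, 'grip_width': 0.9976196615077899} 0.0187
```

View pics/top0.png

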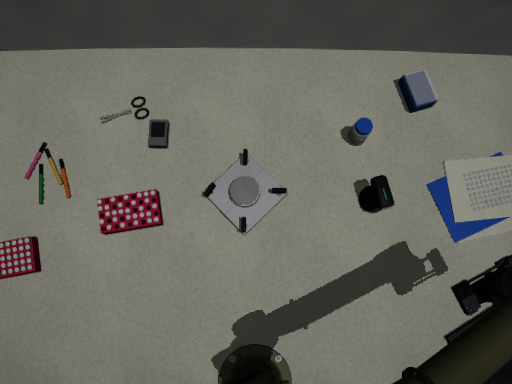

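View pics/scene0.png

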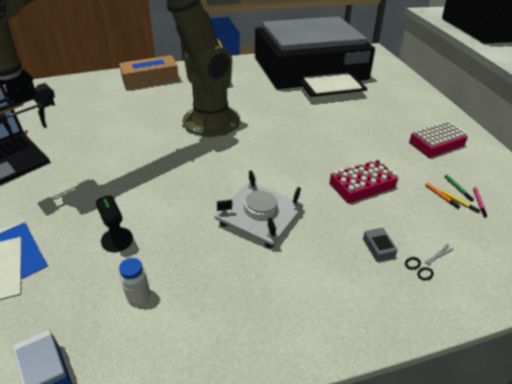

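The top view shows the base near pixel (245,191). Three handles, at (244,157), (279,191) and (242,224), lie radially. The one at (209,188) is skewed, so it is the adjustable foot. The rack is at (130,212). Next I measure the handle blobs.

```bash
python3 - <<'E'
from h import *
im=ctrl.get_image('top'); g=im['pixels'].max(2)
m=(g<60).astype(np.uint8); m[:, :195]=0; m[:,295:]=0; m[:145]=0; m[240:]=0
n,l,st,c=cv2.connectedComponentsWithStats(m)
for i in range(1,n):
    if st[i,4]<15: continue
    ys,xs=np.where(l==i); r=cv2.minAreaRect(np.c_[xs,ys].astype(np.float32))
    W=ray(im,np.c_[xs,ys],.08); d=W[:,:2]-W[:,:2].mean(0); w,v=np.linalg.eigh(d.T@d/len(d))
    a=np.degrees(np.arctan2(v[1,1],v[0,1]))
    print(st[i],c[i],W.mean(0).round(4),'ang',a.round(1),np.sqrt(12*w).round(4))
sub=im['pixels'][140:245,190:300]; cv2.imwrite('pics/c.png',cv2.cvtColor(cv2.resize(sub,None,fx=5,fy=5,interpolation=cv2.INTER_CUBIC),cv2.COLOR_RGB2BGR))
s2=ctrl.get_image('scene')['pixels'][160:255,205:315]; cv2.imwrite('pics/s.png',cv2.cvtColor(cv2.resize(s2,None,fx=5,fy=5,interpolation=cv2.INTER_CUBIC),cv2.COLOR_RGB2BGR))
E
```

```text
[240 149   8  16  99] [243.77777778 156.7979798 ] [0.6771 0.0344 0.08  ] ang 175.1 [0.0212 0.0463]
[202 183  14  15  99] [208.7979798  189.81818182] [0.5723 0.14   0.08  ] ang 143.0 [0.0194 0.0474]
[269 188  18   6  89] [277.82022472 190.2247191 ] [ 0.5719 -0.0698  0.08  ] ang 92.0 [0.0164 0.0498]
[220 211  26  22 113] [240.11504425 223.80530973] [0.4686 0.0441 0.08  ] ang 54.4 [0.0407 0.0674]
```

View pics/c.png

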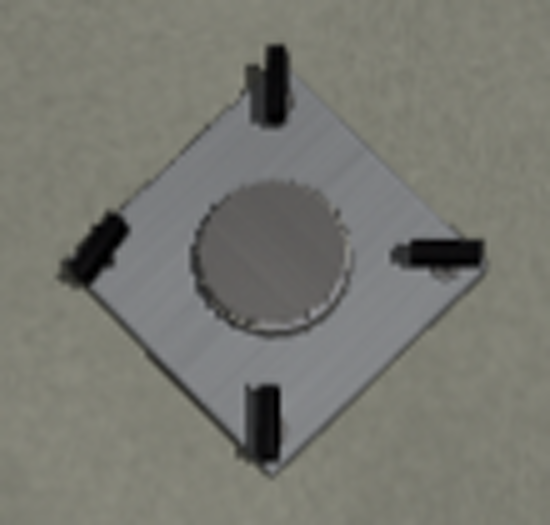

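View pics/s.png

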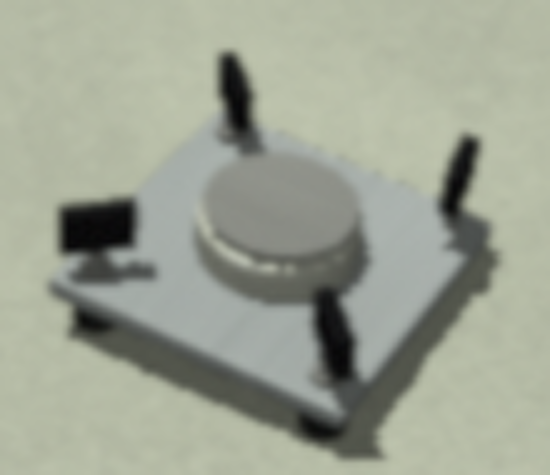

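The crops show the adjustable handle with its top-face ends at about (120,220) and (80,275) in the top crop, which is full-image (214,184) to (206,195). Shadows contaminate the masks, so I tighten them and use both views.

```bash
python3 - <<'E'
from h import *
def blobs(name,box,th):
    im=ctrl.get_image(name); g=im['pixels'].max(2); u0,v0,u1,v1=box
    m=np.zeros_like(g); m[v0:v1,u0:u1]=g[v0:v1,u0:u1]<th
    n,l,st,c=cv2.connectedComponentsWithStats(m); out=[]
    for i in range(1,n):
        if st[i,4]>=20: ys,xs=np.where(l==i); out.append((c[i],np.c_[xs,ys]))
    return im,out
for th in (22,32,42):
    im,o=blobs('top',(195,145,295,240),th)
    for c,p in o:
        W=ray(im,p,.076)[:,:2]; d=W-W.mean(0); w,v=np.linalg.eigh(d.T@d/len(d))
        print(th,len(p),c.round(1),W.mean(0).round(4),np.degrees(np.arctan2(v[1,1],v[0,1])).round(1),np.sqrt(12*w).round(4))
    ims,o=blobs('scene',(205,160,315,240),th)
    for c,p in o: print('  scene',th,len(p),c.round(1),ray(ims,p,.069)[:,:2].mean(0).round(4))
print(proj(ims,[.572,.138,.069]))
g=im['pixels'].astype(int); print(g[180:200,200:218].max(2))
E
```

```text
22 54 [244.6 157.1] [0.6771 0.0319] 178.1 [0.0113 0.0454]
22 67 [209.3 189.4] [0.5745 0.139 ] 148.1 [0.0154 0.0409]
22 65 [278.3 190.2] [ 0.573  -0.0715] 88.4 [0.0145 0.0413]
22 53 [243.3 224.2] [0.468  0.0347] 176.6 [0.0125 0.0413]
  scene 22 23 [251.7 179.4] [0.4753 0.0323]
  scene 22 87 [224.  205.5] [ 0.5684 -0.0731]
  scene 22 39 [271.5 228.4] [0.6881 0.0286]
32 56 [244.6 156.9] [0.6781 0.0318] 177.6 [0.0111 0.0477]
32 79 [209.1 189.4] [0.5744 0.1395] 146.6 [0.0167 0.0441]
32 70 [278.6 190.1] [ 0.5733 -0.0725] 91.1 [0.0155 0.0419]
32 70 [243.  224.1] [0.4683 0.0355] 180.0 [0.0143 0.0426]
  scene 32 34 [251.6 178.7] [0.4719 0.0328]
  scene 32 27 [296.2 195.6] [0.5792 0.1366]
  scene 32 97 [223.9 205.2] [ 0.5674 -0.0731]
  scene 32 64 [271.4 227. ] [0.6831 0.0298]
42 61 [244.6 156.8] [0.6782 0.032 ] 178.9 [0.0117 0.05  ]
42 82 [209.1 189.5] [0.5741 0.1396] 145.9 [0.0173 0.044 ]
42 73 [278.5 190.1] [ 0.5731 -0.0721] 90.8 [0.0163 0.0419]
42 74 [243.  224.3] [0.4677 0.0356] -180.0 [0.0145 0.045 ]
  scene 42 41 [251.5 178.5] [0.4708 0.0329]
  scene 42 34 [296.3 195.2] [0.5776 0.1374]

[... 921 characters left out ...]
 37 120 128 131 130 131]
 [126 122 109  85  75  31  12  15  16   6   2   5  54 120 131 130 130 131]
 [127 122  69  44  22  11  14  18  12   6   4  16  46 121 130 130 131 132]
 [125 119  68  41  20  14  19  17   5   4  39  68  93 126 130 131 132 133]
 [125 109  64  51  28  14  17   6   3  24  95 127 131 131 133 133 133 131]
 [124  88  56  50  42  21   9   3  11  76 125 130 130 132 133 133 130 130]
 [122 122  89  78  57  44  30  16  61 122 130 130 132 133 133 131 129 130]
 [123 125 126 125  88  77  77  46 101 127 130 131 133 132 130 130 131 130]
 [127 129 128 126 123 124 125  90  64 105 128 132 132 131 130 130 131 132]
 [128 130 130 127 129 127 127 127  92  67 106 126 131 130 130 130 132 133]]
```

```bash
cat >> h.py <<'E'
def plan(p,yaw_y):
    """shift (units .3 m) and turn (units 60 deg) to TCP p, tool down, tool y at yaw_y deg"""
    s=ctrl.get_state(); T=rotm(s['tool_rot']); a=np.radians(yaw_y)
    y=np.array([np.cos(a),np.sin(a),0]); z=np.array([0,0,-1.]); G=np.c_[np.cross(y,z),y,z]
    r=R.from_matrix(T.T@G).as_rotvec()
    print('t',s['time'],'pos',s['position'].round(4),'yaw_y',np.degrees(np.arctan2(T[1,1],T[0,1])).round(2),'tilt',np.degrees(np.arccos(-T[2,2])).round(2),'w',s['grip_width'],'F',s['ft_force'].round(1),'q',s['joint_positions'].round(2))
    print('shift',(T.T@(np.array(p)-s['position'])/.3).round(4),'turn',(np.degrees(r)/60).round(4))
E
python3 -c "
from h import *
plan([.5745,.139,.17],57)"
```

```text
t 0.5 pos [ 0.2843 -0.5845  0.2225] yaw_y -64.06 tilt 0.0 w 1.001699876345283 F [-0.6 -0.6 -1. ] q [ 1.13  0.32 -0.07  1.45  0.02  1.37 -0.06]
shift [ 1.9249 -1.7456  0.175 ] turn [-0.0000e+00  1.0000e-04 -2.0176e+00]
```

Call:
{"fn": "jog_arm", "kwargs": {
  "moves": [0.12,-0.11,0,0,0,-0.125,1,0.24,-0.22,0,0,0,-0.25,1,0.36,-0.33,0,0,0,-0.375,1,0.48,-0.44,0,0,0,-0.5,1,0.6,-0.55,0,0,0,-0.625,1,0.72,-0.66,0,0,0,-0.75,1,0.84,-0.77,0,0,0,-0.88,1,0.96,-0.87,0,0,0,-1.0,1],
  "newtons": 50
}}

```text
time: 1.5
position: [0.4296, -0.2223, 0.2229]
tool_rot: [2.293, 2.146, -0.0]
ft_force: [1.1, -0.3, -0.2]
grip_width: 0.996
grip_force: 0.0
```

```bash
python3 -c "
from h import *
plan([.5745,.139,.17],57)"
```

```text
t 1.5 pos [ 0.4296 -0.2223  0.2229] yaw_y -3.8 tilt 0.07 w 0.9964227025158517 F [ 1.1 -0.3 -0.2] q [ 0.85 -0.02 -0.42  1.84 -0.01  1.32  0.37]
shift [1.2337 0.4019 0.1757] turn [ 2.0000e-04  1.1000e-03 -1.0134e+00]
```

Call:
{"fn": "jog_arm", "kwargs": {
  "moves": [0.12,0.04,0,0,0,-0.125,1,0.25,0.08,0,0,0,-0.25,1,0.37,0.12,0,0,0,-0.375,1,0.5,0.16,0,0,0,-0.5,1,0.62,0.2,0,0,0,-0.625,1,0.75,0.24,0,0,0,-0.75,1,0.87,0.28,0,0,0,-0.88,1,1.0,0.33,0.0,0,0,-1.0,1]
}}

```text
time: 2.5
position: [0.5496, 0.0692, 0.2228]
tool_rot: [0.915, 3.005, -0.001]
ft_force: [0.3, -0.2, -0.2]
grip_width: 0.999
grip_force: 0.0
```

```bash
python3 -c "
from h import *
plan([.5745,.139,.15],57)"
```

```text
t 2.5 pos [0.5496 0.0692 0.2228] yaw_y 56.14 tilt 0.06 w 0.9990383487767784 F [ 0.3 -0.2 -0.2] q [ 0.49  0.18 -0.74  1.67  0.12  1.34  0.71]
shift [0.0609 0.2397 0.2427] turn [-0.0003  0.001  -0.0143]
```

Call:
{"fn": "jog_arm", "kwargs": {
  "moves": [0.02,0.08,0.0,0,0,-0.014,0.4,0.04,0.16,0.06,0,0,-0.014,0.4,0.061,0.24,0.12,0,0,-0.014,0.4,0.061,0.24,0.16,0,0,-0.014,0.4,0.061,0.24,0.2,0,0,-0.014,0.4,0.061,0.24,0.24,0,0,-0.014,0.4,0.061,0.24,0.24,0,0,-0.014,0.4,0.061,0.24,0.24,0,0,-0.014,0.4]
}}

```text
time: 3.5
position: [0.5746, 0.1379, 0.151]
tool_rot: [0.899, 3.009, 0.0]
ft_force: [-0.2, -0.1, -0.1]
grip_width: 0.699
grip_force: 0.0
```

```bash
python3 -c "
from h import *
plan([.5745,.139,.0545],57)
im=shot('scene','s1.png')['pixels'][90:250,200:400]; cv2.imwrite('pics/s1.png',cv2.cvtColor(cv2.resize(im,None,fx=3.5,fy=3.5),cv2.COLOR_RGB2BGR))"
```

```text
t 3.5 pos [0.5746 0.1379 0.151 ] yaw_y 56.74 tilt 0.04 w 0.6993160946034876 F [-0.2 -0.1 -0.1] q [ 0.35  0.33 -0.75  1.68  0.24  1.23  0.53]
shift [0.0025 0.0029 0.3216] turn [ 0.0002  0.0007 -0.0043]
```

View pics/s1.png

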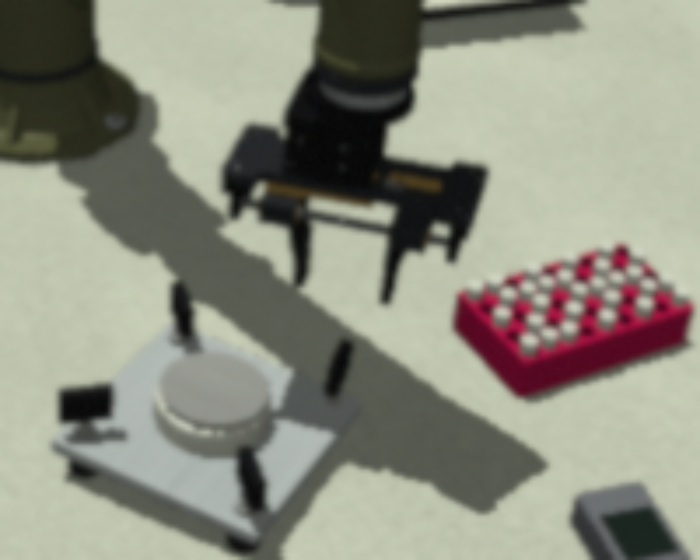

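The picture shows the fingers at (300,270) and (385,290) straddling the handle at (340,368), and the rack well clear at (575,320). I descend over the handle.

Call:
{"fn": "jog_arm", "kwargs": {
  "moves": [0.002,0.003,0.06,0,0,-0.004,0.4,0.002,0.003,0.12,0,0,-0.004,0.4,0.002,0.003,0.18,0,0,-0.004,0.4,0.002,0.003,0.23,0,0,-0.004,0.4,0.002,0.003,0.27,0,0,-0.004,0.4,0.002,0.003,0.3,0,0,-0.004,0.4,0.002,0.003,0.322,0,0,-0.004,0.4,0.002,0.003,0.322,0,0,-0.004,0.4]
}}

```text
time: 4.55
position: [0.5741, 0.1394, 0.0536]
tool_rot: [-0.891, -3.012, 0.0]
ft_force: [1.0, 0.1, 1.6]
grip_width: 0.7
grip_force: 0.0
```

Call:
{"fn": "jog_arm", "kwargs": {
  "moves": [0,0,0,0,0,0,0.0,0,0,0,0,0,0,-0.3,0,0,0,0,0,0,-0.5,0,0,0,0,0,0,-0.6,0,0,0,0,0,0,-0.65,0,0,0,0,0,0,-1,0,0,0,0,0,0,-1,0,0,0,0,0,0,-1],
  "newtons": 40
}}

```text
time: 5.55
position: [0.5746, 0.1398, 0.0544]
tool_rot: [0.891, 3.012, 0.001]
ft_force: [1.2, 1.8, 1.8]
grip_width: 0.137
grip_force: 40.0
```

```bash
python3 -c "
from h import *
plan([.5745,.139,.0545],0)
print(ctrl.get_state()['torque'])"
```

```text
t 5.55 pos [0.5746 0.1398 0.0544] yaw_y 57.02 tilt 0.05 w 0.13716989979923433 F [1.2 1.8 1.8] q [ 0.31  0.43 -0.72  1.77  0.32  1.06  0.47]
shift [-0.0012 -0.0025 -0.0004] turn [9.000e-04 0.000e+00 9.504e-01]
[ 0.08625659 -0.08492134 -0.1491046 ]
```

Gripped at 12 mm, with low forces. Turning clockwise (+z of the tool).

Call:
{"fn": "jog_arm", "kwargs": {
  "moves": [0,0,0,0,0,0.06,-1,0,0,0,0,0,0.12,-1,0,0,0,0,0,0.18,-1,0,0,0,0,0,0.24,-1,0,0,0,0,0,0.3,-1,0,0,0,0,0,0.36,-1,0,0,0,0,0,0.42,-1,0,0,0,0,0,0.48,-1]
}}

```text
time: 6.55
position: [0.5753, 0.1396, 0.0539]
tool_rot: [1.614, 2.694, 0.003]
ft_force: [2.2, 1.1, -1.1]
grip_width: 0.135
grip_force: 40.0
```

```bash
python3 -c "
from h import *
plan([.5745,.139,.0545],0)
print(ctrl.get_state()['torque'])"
```

```text
t 6.55 pos [0.5753 0.1396 0.0539] yaw_y 28.15 tilt 0.14 w 0.1352573404128939 F [ 2.2  1.1 -1.1] q [ 0.24  0.41 -0.62  1.77  0.27  1.05  0.01]
shift [-0.0004 -0.0034 -0.0019] turn [ 0.0024 -0.      0.4692]
[ 0.36146734 -0.63403854  0.14510783]
```

Call:
{"fn": "jog_arm", "kwargs": {
  "moves": [0,0,0,0,0,0.06,-1,0,0,0,0,0,0.12,-1,0,0,0,0,0,0.18,-1,0,0,0,0,0,0.24,-1,0,0,0,0,0,0.3,-1,0,0,0,0,0,0.36,-1,0,0,0,0,0,0.42,-1,0,0,0,0,0,0.475,-1]
}}

```text
time: 7.55
position: [0.5765, 0.1389, 0.0538]
tool_rot: [2.227, 2.212, 0.005]
ft_force: [6.2, 0.4, -5.6]
grip_width: 0.134
grip_force: 40.0
```

```bash
python3 - <<'E'
from h import *
plan([.5745,.139,.0545],0)
print(ctrl.get_state()['torque'])
im=ctrl.get_image('scene'); p=im['pixels'][130:260,200:340]; cv2.imwrite('pics/s2.png',cv2.cvtColor(cv2.resize(p,None,fx=4.5,fy=4.5),cv2.COLOR_RGB2BGR))
E
```

```text
t 7.55 pos [0.5765 0.1389 0.0538] yaw_y -0.38 tilt 0.26 w 0.13361077460029452 F [ 6.2  0.4 -5.6] q [ 0.17  0.39 -0.54  1.77  0.23  1.04 -0.46]
shift [ 0.0004 -0.0066 -0.0024] turn [ 0.0043 -0.0004 -0.0064]
[ 0.39078337 -1.51811954  0.23452098]
```

View pics/s2.png

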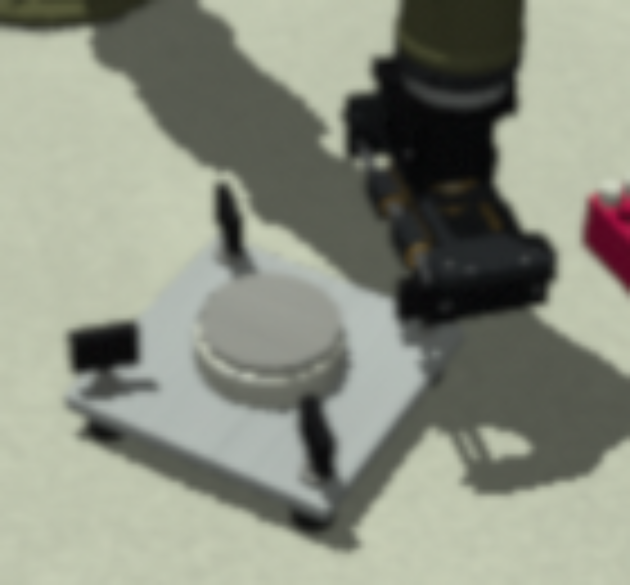

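The base is intact at (265,350) with the gripper turned in line over the foot at (430,310). I open, retreat upward and away, and look.

Call:
{"fn": "jog_arm", "kwargs": {
  "moves": [0,0,0,0,0,0,-0.6,0,0,0,0,0,0,-0.4,0,0,0,0,0,0,0,0,0,0,0,0,0,0.3,0,0,0,0,0,0,0.3,0,0,-0.08,0,0,0,0.3,0,0,-0.18,0,0,0,0.3,0,0,-0.3,0,0,0,0.3]
}}

```text
time: 8.6
position: [0.5736, 0.1393, 0.1443]
tool_rot: [-2.226, -2.216, 0.002]
ft_force: [1.2, -0.3, 0.3]
grip_width: 0.647
grip_force: 0.0
```

Call:
{"fn": "jog_arm", "kwargs": {
  "moves": [0,0,-0.15,0,0,0,0.3,-0.15,0,-0.2,0,0,0,0.3,-0.3,0,-0.2,0,0,0,0.3,-0.45,0,-0.2,0,0,0,0.3,-0.6,0,-0.2,0,0,0,0.3,-0.75,0,-0.2,0,0,0,0.3,-0.75,0,-0.2,0,0,0,0.3,-0.75,0,-0.2,0,0,0,0.3]
}}

```text
time: 9.6
position: [0.5731, -0.0847, 0.2039]
tool_rot: [-2.226, -2.216, -0.001]
ft_force: [0.2, 0.5, -0.8]
grip_width: 0.652
grip_force: 0.0
```

```bash
python3 - <<'E'
from h import *
plan([.5745,.139,.15],0)
im=ctrl.get_image('top'); p=im['pixels']
g=p.max(2); m=np.zeros_like(g); m[145:240,195:295]=g[145:240,195:295]<24
n,l,st,c=cv2.connectedComponentsWithStats(m)
for i in range(1,n):
    if st[i,4]<20: continue
    ys,xs=np.where(l==i); W=ray(im,np.c_[xs,ys],.076)[:,:2]; d=W-W.mean(0); w,v=np.linalg.eigh(d.T@d/len(d))
    print(st[i,4],c[i].round(1),W.mean(0).round(4),np.degrees(np.arctan2(v[1,1],v[0,1])).round(1),np.sqrt(12*w).round(4))
a=cv2.resize(p[140:245,190:300],None,fx=4,fy=4,interpolation=cv2.INTER_CUBIC)
q=ctrl.get_image('scene')['pixels'][150:255,205:305]
b=cv2.resize(q,None,fx=4,fy=4,interpolation=cv2.INTER_CUBIC)
b=b[:a.shape[0],:360]; cv2.imwrite('pics/d.png',cv2.cvtColor(np.hstack([a[:,:430],b]),cv2.COLOR_RGB2BGR)[:, :800])
E
```

```text
t 9.6 pos [ 0.5731 -0.0847  0.2039] yaw_y -0.25 tilt 0.05 w 0.6517828149352811 F [ 0.2  0.5 -0.8] q [ 0.48  0.21 -0.44  1.65  0.09  1.31  0.03]
shift [0.7456 0.0013 0.1804] turn [-0.0001 -0.0008 -0.0042]
589 [280.1 186.4] [ 0.5856 -0.0772] -177.9 [0.0266 0.2516]
50 [245.8 157.4] [0.6764 0.0282] 178.1 [0.0103 0.0479]
56 [210.6 189.6] [0.574  0.1349] 90.8 [0.0124 0.0416]
59 [244.5 224.1] [0.4683 0.0309] 179.7 [0.0115 0.0447]
```

View pics/d.png

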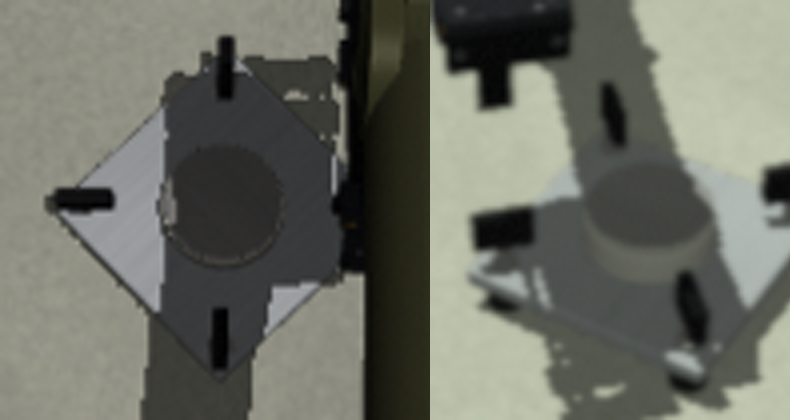

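The handle now lies at 90.8°, against about 89.2° for the radial line. That puts the screw within about 0.03 rad. The base has shifted about 4 mm, and the gripper is clear at z = 0.20 m.

```bash
python3 -c "
from bench import ctrl
print(ctrl.close_job())"
```

```text
the job is handed in; nothing more can be done
None
```

I screwed the foot down until its T-handle was within about 2° of straight outwards. The balance shifted only about 4 mm, the rack was not touched, and the job was handed in at about 10 s; I inferred level from the screw angle rather than measuring it, and no verdict came back.

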